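# Clear the spice caddy off the hob with its free-running basket balanced

## Task

Clear the spice caddy off the hob: pick it up by its carrying bar and carry it, nearly level, to over the middle of the round placemat, never letting its free-running basket run against either end stop. While you hold the caddy clear above the placemat, bring the basket to the middle of the caddy, right under the bar, and keep it there steadily for at least five seconds. Then set the caddy down gently on the middle of the placemat and let go, with the basket still at rest in the middle and the other things on the counter left alone.

Things in the scene. Friction and masses are not known exactly. Their poses are not given: they have to be found in the camera images.
- caddy: spice caddy: wooden tray with a carrying bar; about 0.45 kg without its basket; at the start flat on the black hob. Board 165 mm (its x) by 300 mm (its y), 8 mm thick; origin at the centre of the underside, z up. A lip 6 mm thick runs all round, its top 22 mm above the underside. Steel uprights 24 mm wide, rising from the middle of the long sides, carry the bar.
- caddy_bar (a point): centre of the caddy's wooden carrying bar, where to grip: 125 mm above the caddy's underside, over its middle. The bar runs along the caddy's x, is 20 mm wide (along y) and 30 mm high; 165 mm of it are free between the uprights. The basket runs below it with 35 mm to spare.
- basket (a joint): place of the steel basket along the caddy's y, m: 0 in the middle (under the bar), -0.09 and 0.09 against the rubber end stops. It runs freely on ball-bearing runners: acceleration along the caddy = g times tilt (rad, downhill) minus the caddy's own acceleration; friction 0.005 N (starts at a tilt of about 0.002 rad), damping 0.12 N s/m. Starts at rest between -0.048 and -0.022.
- basket_top (a point): point on the centre line of the basket, at the top of its jars, 75 mm above the caddy's underside. The basket is 130 mm (x) by 90 mm (y), with six amber jars with black caps fixed in it; nominally 0.24 kg, really 0.17 to 0.31 kg. It cannot leave its runners. Its weight off the middle tips the held caddy a little in the grip.
- placemat: round grey woven placemat, 360 mm across, 5 mm thick, fixed to the counter; origin at the centre of its underside, on the counter (z = 0)
- hob: flat black glass hob plate let onto the counter, 500 mm (x) by 560 mm (y), 6 mm thick, cold; origin at the centre of its underside (z = 0)
- mug_a: one of two black mugs, 80 mm across, 95 mm tall; leave it alone. Origin at the centre of its underside
- mug_b: the other black mug, 80 mm across, 95 mm tall; leave it alone. Origin at the centre of its underside
- sugar_jar: glass jar with a metal cap, 72 mm across, 100 mm tall; leave it alone. Origin at the centre of its underside
- pepper_pot: small clear pot with a metal cap, 48 mm across, 80 mm tall; leave it alone. Origin at the centre of its underside
- cereal_bowl: white bowl, 130 mm across, 55 mm tall; leave it alone. Origin at the centre of its underside

How it is judged:
By the outcome, as a careful person would: the job done as asked, in the order asked, and still so for the second after the job is handed in, with the robot touching nothing.
It also fails if it takes over 66 s, if anything falls off the work surface, if the arm or the gripper's body presses on something with over 40 N, if the wrist force passes 120 N, or if a joint passes its speed limit or range.

## Robot

A 7-joint arm with a two-finger parallel gripper is mounted at the origin on the work surface. World frame = base frame: x ahead of the robot, y to its left, z up, the work surface at z = 0. Lengths are in m, angles in rad, forces in N, time in s.
With the tool pointing down it reaches from about 0.425 to 0.875 m from the base axis. Payload 8.4 kg.
Tool frame: the origin (TCP) lies where the fingers leave the gripper's body, on its centre line; the fingertips stand 70 mm ahead of it and the grasp point (between the pads) lies 51 mm ahead of it; z points along the fingers, y is the line along which they close (so a half turn about z gives the same grasp; the last joint's range is limited). The gripper opens to 87 mm and grips with 3 to 60 N. Pads are 19 mm wide; open, the fingers measure 117 mm over their backs; the gripper's body (75 mm by 190 mm) begins 51 mm behind the grasp point.
Start: joints at [-1.413, 0.333, 0.04, 1.465, -0.013, 1.343, -0.059], TCP at [0.165, 0.629, 0.292] pointing down, gripper open.
Joint ranges: [-2.58, 2.58], [-0.38, 2.09], [-1.3, 1.39], [0.25, 2.4], [-1.5, 4.64], [0.08, 2.09], [-2.65, 2.65]. Speed limits (rad/s): [2.22, 2.22, 2.79, 2.79, 3.14, 3.14, 3.14].

## Interface

Orientations are given as a unit quaternion [w, x, y, z].
In Python, from rig import robot, eyes, ticket, models gives the robot as it stands.
- The arm moves only by the tool carry_out, never from a script. Its argument "steps" is one flat list of numbers, 7 for each row, row after row: the turn, a rotation vector about the world's x, y, z normalised to -1 to 1, where 1 is 180 degrees, then the shift along the world's x, y, z normalised to -1 to 1, where 1 is 0.15 m, then the opening, from 0 (shut) to 1 (fully open). A call has exactly 8 rows; each row is the pose to reach, as a shift and turn from the pose commanded when the call began, turning the shorter way round; what a row does not reach only later rows make up. A row lasts 1/8 s, in which the tool goes at most 62.5 mm and 10.7 degrees, less where a joint would pass 70% of its speed; a pose out of reach is approached as far as the arm can. A call with a number of a shift or a turn outside -1 to 1 is refused whole. A call with a gripper value outside its range is refused whole. The fingers move at their own pace and stop on an object; "grip_force" is the grip in N (left out, the last holds). Time passes only in rows, so rows that repeat a pose let the fingers close, or fill a call up. It gives the time, the measured TCP pose, the force, the opening and the grip force at its end, in the units of the state.
- robot.get_obs(): the state, without advancing time (a new reading comes with each control period).
- eyes.read_camera(name): name is "side" or "top" or "wrist"; returns a dict with "pixels" (420x560x3 uint8, red, green, blue), "fx", "fy", "cx", "cy" (pixels), "distortion" ([k1, k2, p1, p2, k3] as OpenCV has them; the pictures are not rectified), "pose" (4x4, takes a point from camera to world coordinates); the wrist camera has in their place "T_tool_cam" (4x4, takes a point from camera to tool coordinates, whose origin is the TCP and whose axes are the flange's). Camera axes: x right, y down, z forward; pixel columns grow to the right and rows downward; lengths in m; the calibration is good to about 2 mm. A picture is of the moment at which its call begins: read the wrist's pose just before it. There is no depth.
- ticket.finish_job(): hands the job in; it is judged then, once.
Trained networks look in a picture, given as the dict that the camera call returned (one of the last four; its "shot" number tells which), for a name from the list of things; names that differ only in an ending like _2 or _b are one class to them, and where a whole thing is asked for, a point or a joint stands for the part that bears it (a point fixed in the world has none). Each returns a list of dicts, best first, with "conf" (0 to 1); they miss things now and then, are a little off and sometimes report something else, mostly with a low value. They report only what shows in the picture. A call takes as long as a camera call.
- models.boxes_of(picture, name): "centre" ([column, row] in pixels, amid what is visible of it).
- models.outline_of(picture, name): "region" (420x560 bool, what is visible of it) and "centre" ([column, row] in pixels, amid what is visible of it).
- models.tip_of(picture, name): "centre" ([column, row] in pixels: a listed point, or the origin of a listed thing).
The state is a dict: "time": time; "joints": joint angles; "dq": joint speeds; "tau": joint torques, N m; "tcp_pos": TCP position; "orientation": TCP orientation; "contact_force": force on the tool from outside, world axes, zero at the start; "moment": the same for the moment, N m; "width": finger opening in m; "grip_force": force on a finger pad.
Only numpy, scipy, OpenCV 4.12 (cv2) and the standard library are available. Lean on these libraries where they do the work, as an engineer would, in place of code of your own. Each camera call takes 0.05 s, during which the arm holds its last target. There are 200 camera calls.

## Working session

There is one attempt and no reset: what is moved stays moved. The work goes in short steps, Python scripts to look and compute and a tool call to move; the robot and the scene stay as the last step left them, time stands still between calls to the robot, and variables do not carry over. Pictures are saved under pics/ and viewed, at most 10 in all, crops included, and the job is handed in when it is done.

Besides the shell and the picture viewer there is one more tool, called as a command line: name --argument value ..., lists and objects as JSON in quotes. carry_out: Moves the arm, as the interface text tells. Its arguments: {"type":"object","properties":{"steps":{"type":"array"},"grip_force":{"type":"number"}},"required":["steps"]}

```bash
ls; mkdir -p pics; cat > h.py <<'E'
import numpy as np, cv2
from rig import robot, eyes, ticket, models
from scipy.spatial.transform import Rotation as R
def q2R(q): return R.from_quat([q[1],q[2],q[3],q[0]]).as_matrix()
def pose(c,o=None):
    if 'pose' in c: return np.array(c['pose'])
    T=np.eye(4);T[:3,:3]=q2R(o['orientation']);T[:3,3]=o['tcp_pos'];return T@np.array(c['T_tool_cam'])
def ray(c,px,o=None):
    K=np.array([[c['fx'],0,c['cx']],[0,c['fy'],c['cy']],[0,0,1.]])
    u=cv2.undistortPoints(np.array([[px]],float),K,np.array(c['distortion'],float))[0,0]
    T=pose(c,o);return T[:3,3],T[:3,:3]@np.array([u[0],u[1],1.])
def atz(c,px,z,o=None):
    p,d=ray(c,px,o);return p+d*(z-p[2])/d[2]
def tri(rs):
    A=np.zeros((3,3));b=np.zeros(3)
    for p,d in rs:
        d=d/np.linalg.norm(d);M=np.eye(3)-np.outer(d,d);A+=M;b+=M@p
    return np.linalg.solve(A,b)
def look(n):
    o=robot.get_obs();return eyes.read_camera(n),o
def save(c,f): cv2.imwrite('pics/'+f,cv2.cvtColor(c['pixels'],cv2.COLOR_RGB2BGR))
E
cat > a.py <<'E'
from h import *
np.set_printoptions(precision=4,suppress=True)
o=robot.get_obs();print({k:np.round(v,4) for k,v in o.items()})
C={}
for n in ['side','top','wrist']:
    c,o=look(n);C[n]=(c,o);save(c,n+'0.png');print(n,pose(c,o)[:3,3])
    for t in ['caddy_bar','basket_top','caddy','placemat','hob']:
        r=models.tip_of(c,t)[:2]
        print(n,t,[(np.round(x['centre'],1),round(x['conf'],2)) for x in r])
        if r: C[n,t]=ray(c,r[0]['centre'],o)
for t in ['caddy_bar','basket_top','caddy','placemat','hob']:
    if ('side',t) in C and ('top',t) in C: print(t,tri([C['side',t],C['top',t]]))
c,o=C['top']
E
python3 a.py; python3 -c "
import cv2,numpy as np
cv2.imwrite('pics/both.png',cv2.resize(np.vstack([cv2.imread('pics/side0.png'),cv2.imread('pics/top0.png')]),(400,600)))"
```

```text
pics
{'time': np.float64(0.0), 'joints': array([-1.4132,  0.3339,  0.0399,  1.4662, -0.0134,  1.3433, -0.0585]), 'dq': array([-0.0002, -0.0013, -0.0001, -0.0015, -0.0003, -0.0007, -0.0016]), 'tau': array([ -0.0001, -65.6345,   1.335 , -40.3816,  -0.0598,   0.0446,
         0.0001]), 'tcp_pos': array([0.165 , 0.6283, 0.2914]), 'orientation': array([-0.    ,  0.1281,  0.9918, -0.0008]), 'contact_force': array([ 0.1827, -0.585 ,  0.0104]), 'moment': array([ 0.0269, -0.0262, -0.0016]), 'grip_force': np.float64(0.0), 'width': np.float64(0.0873)}
side [ 0.4732 -0.9198  1.2259]
side caddy_bar [(array([283.1, 290.7]), 0.73)]
side basket_top [(array([280.3, 313. ]), 0.77)]
side caddy [(array([286.4, 317.5]), 0.96)]
side placemat [(array([267.2, 191.8]), 0.98)]
side hob [(array([304.1, 354.3]), 0.83)]
top [0.2971 0.0546 1.3966]
top caddy_bar [(array([399.2, 226.2]), 0.88)]
top basket_top [(array([407.7, 233.9]), 0.95), (array([124.1, 312. ]), 0.6)]
top caddy [(array([394.2, 235.2]), 0.85), (array([243.2, 140.6]), 0.74)]
top placemat [(array([224.6, 251.6]), 0.73), (array([389.5, 237.6]), 0.58)]
top hob [(array([422.9, 219.8]), 0.61)]
wrist [0.0836 0.6504 0.3847]
wrist caddy_bar []
wrist basket_top []
wrist caddy []
wrist placemat []
wrist hob []
caddy_bar [ 0.5206 -0.2352  0.1338]
basket_top [ 0.5107 -0.2664  0.0829]
caddy [ 0.5228 -0.2461  0.0205]
placemat [0.493  0.188  0.0251]
hob [ 0.5643 -0.3331 -0.0147]
```

View pics/side0.png

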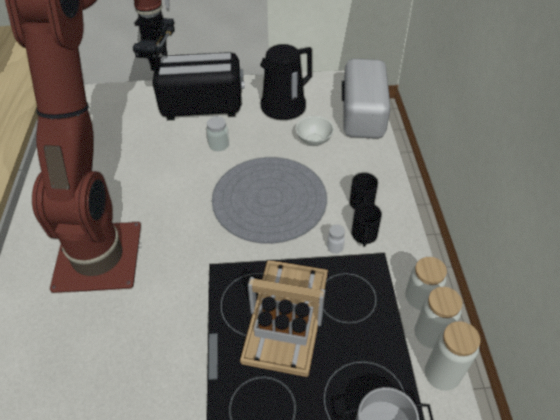

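View pics/top0.png

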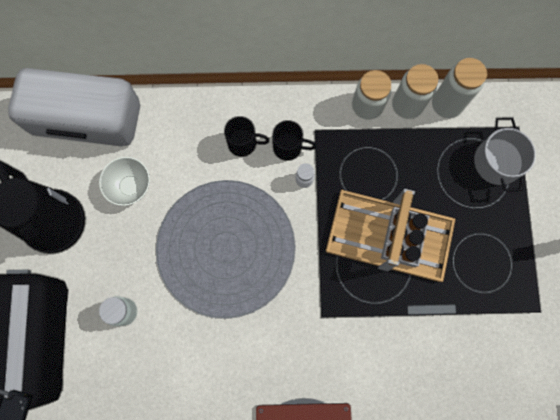

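Both pictures show the caddy on the hob (side ≈(285,317), top ≈(394,235)) with the basket shifted toward −y. The placemat is at top (225,249), and the pepper pot at top (305,175) is near the path but lower than my carrying height. The gripper's yaw already nearly matches, so I'm swinging over now.

carry_out --steps '[0,0,0,0.06,-0.11,0.06,1,0,0,0,0.12,-0.23,0.12,1,0,0,0,0.19,-0.35,0.18,1,0,0,0,0.25,-0.47,0.24,1,0,0,0,0.31,-0.58,0.3,1,0,0,0,0.38,-0.7,0.36,1,0,0,0,0.44,-0.82,0.42,1,0,0,0,0.5,-0.93,0.47,1]' --grip_force 60

```text
time: 1.9
tcp_pos: [0.2408, 0.488, 0.3634]
orientation: [0.0, 0.128, 0.992, 0.0]
contact_force: [0.4, -0.1, 1.0]
width: 0.0871
grip_force: 0.0
```

carry_out --steps '[0,0,0,0.1,-0.12,0,1,0,0,0,0.2,-0.24,0,1,0,0,0,0.3,-0.36,0,1,0,0,0,0.4,-0.48,0,1,0,0,0,0.5,-0.6,0,1,0,0,0,0.6,-0.72,0,1,0,0,0,0.7,-0.84,0,1,0,0,0,0.8,-0.96,0,1]'

```text
time: 2.9
tcp_pos: [0.3606, 0.344, 0.3629]
orientation: [-0.0, 0.128, 0.992, 0.0]
contact_force: [0.6, -0.6, -0.1]
width: 0.0871
grip_force: 0.0
```

carry_out --steps '[0,0,0,0.1,-0.12,0,1,0,0,0,0.2,-0.24,0,1,0,0,0,0.3,-0.36,0,1,0,0,0,0.4,-0.48,0,1,0,0,0,0.5,-0.6,0,1,0,0,0,0.6,-0.72,0,1,0,0,0,0.7,-0.84,0,1,0,0,0,0.8,-0.96,0,1]'

```text
time: 3.9
tcp_pos: [0.4804, 0.2, 0.3629]
orientation: [-0.0, 0.128, 0.992, 0.0]
contact_force: [-0.6, -0.7, -0.1]
width: 0.087
grip_force: 0.0
```

```bash
cat > b.py <<'E'
from h import *
import sys
np.set_printoptions(precision=4,suppress=True)
c,o=look('wrist');print(o['time'],o['tcp_pos'],o['orientation'],'cam',pose(c,o)[:3,3],pose(c,o)[:3,2])
save(c,sys.argv[1])
for t in sys.argv[2:]:
    for m in (models.tip_of,models.outline_of):
        for r in m(c,t)[:2]:
            z={'caddy_bar':.131,'basket_top':.081,'caddy':.006,'placemat':.005 if m is models.outline_of else 0}.get(t,0)
            print(t,m.__name__,r['centre'],round(r['conf'],2),atz(c,r['centre'],z,o))
E
python3 b.py w1.png placemat
```

```text
3.9 [0.4804 0.2    0.3629] [-0.0001  0.128   0.9918  0.0001] cam [0.3989 0.2217 0.4554] [ 0.2921 -0.0777 -0.9532]
placemat call [280.8, 183.6] 0.96 [0.5035 0.1934 0.    ]
placemat call [276.7, 164.3] 0.7 [0.477  0.1951 0.005 ]
```

carry_out --steps '[0,0,0,0.03,-0.12,0,1,0,0,0,0.05,-0.24,0,1,0,0,0,0.08,-0.36,0,1,0,0,0,0.1,-0.48,0,1,0,0,0,0.13,-0.6,0,1,0,0,0,0.15,-0.72,0,1,0,0,0,0.18,-0.84,0,1,0,0,0,0.2,-0.96,0,1]'

```text
time: 5.05
tcp_pos: [0.5103, 0.0559, 0.3627]
orientation: [-0.0, 0.128, 0.992, -0.0]
contact_force: [-0.2, -0.2, -0.1]
width: 0.0866
grip_force: 0.0
```

carry_out --steps '[0,0,0,0,-0.12,0,1,0,0,0,0,-0.24,0,1,0,0,0,0,-0.36,0,1,0,0,0,0,-0.48,0,1,0,0,0,0,-0.6,0,1,0,0,0,0,-0.72,0,1,0,0,0,0,-0.84,0,1,0,0,0,0,-0.96,0,1]'

```text
time: 6.05
tcp_pos: [0.51, -0.088, 0.3628]
orientation: [0.0, 0.128, 0.992, -0.0]
contact_force: [0.2, -0.3, -0.5]
width: 0.0871
grip_force: 0.0
```

```bash
python3 b.py w2.png caddy_bar basket_top caddy; cat > pm.py <<'E'
from h import *
for n in ['top','side']:
    c,o=look(n)
    for t in ['placemat','pepper_pot']:
      for r in models.outline_of(c,t)[:1]:
        m=r['region'].astype(np.uint8)
        k=max(cv2.findContours(m,0,1)[0],key=cv2.contourArea)
        P=np.array([atz(c,p[0],.005)[:2] for p in k]);h=cv2.convexHull(P.astype(np.float32))
        print(n,t,r['conf'],cv2.minEnclosingCircle(h),cv2.fitEllipse((h*1000))[:2], models.tip_of(c,t)[0]['centre'],atz(c,models.tip_of(c,t)[0]['centre'],0))
E
python3 pm.py
```

```text
6.05 [ 0.51   -0.088   0.3628] [ 0.      0.128   0.9918 -0.    ] cam [ 0.4285 -0.0663  0.4552] [ 0.2922 -0.078  -0.9532]
caddy_bar call [136.7, 239.9] 0.95 [ 0.5214 -0.236   0.131 ]
caddy_bar call [165.7, 206.5] 0.7 [ 0.4967 -0.1967  0.131 ]
basket_top call [122.8, 222.7] 0.8 [ 0.5127 -0.2696  0.081 ]
basket_top call [148.5, 209.5] 0.9 [ 0.5056 -0.2363  0.081 ]
caddy call [173.0, 202.0] 0.96 [ 0.5197 -0.2356  0.006 ]
caddy call [164.3, 203.4] 0.95 [ 0.5186 -0.2473  0.006 ]Traceback (most recent call last):
  File "pm.py", line 9, in <module>
    print(n,t,r['conf'],cv2.minEnclosingCircle(h),cv2.fitEllipse((h*1000))[:2], models.tip_of(c,t)[0]['centre'],atz(c,models.tip_of(c,t)[0]['centre'],0))
                                                                                ~~~~~~~~~~~~~~~~~~^^^
IndexError: list index out of range
```

carry_out --steps '[0,0,0,0.01,-0.12,-0.02,1,0,0,0,0.02,-0.24,-0.04,1,0,0,0,0.03,-0.36,-0.06,1,0,0,0,0.04,-0.48,-0.08,1,0,0,0,0.05,-0.6,-0.1,1,0,0,0,0.05,-0.72,-0.12,1,0,0,0,0.05,-0.84,-0.14,1,0,0,0,0.05,-0.96,-0.16,1]'

```text
time: 7.55
tcp_pos: [0.5178, -0.231, 0.3386]
orientation: [0.0, 0.128, 0.992, 0.0]
contact_force: [-0.7, -0.7, 0.2]
width: 0.0869
grip_force: 0.0
```

```bash
python3 b.py w3.png caddy_bar basket_top caddy
```

```text
7.55 [ 0.5178 -0.231   0.3386] [0.     0.1277 0.9918 0.    ] cam [ 0.4362 -0.2094  0.4311] [ 0.2922 -0.0777 -0.9532]
caddy_bar call [279.2, 204.6] 0.81 [ 0.5228 -0.2341  0.131 ]
caddy_bar call [275.5, 176.3] 0.76 [ 0.4979 -0.2307  0.131 ]
basket_top call [245.6, 192.0] 0.6 [ 0.5161 -0.2673  0.081 ]
basket_top call [235.5, 180.2] 0.95 [ 0.502  -0.2735  0.081 ]
basket_top call [276.8, 177.2] 0.68 [ 0.5094 -0.2333  0.081 ]
caddy call [276.7, 175.3] 0.81 [ 0.5228 -0.2379  0.006 ]
caddy call [275.9, 176.5] 0.65 [ 0.524  -0.2392  0.006 ]
```

View pics/w3.png

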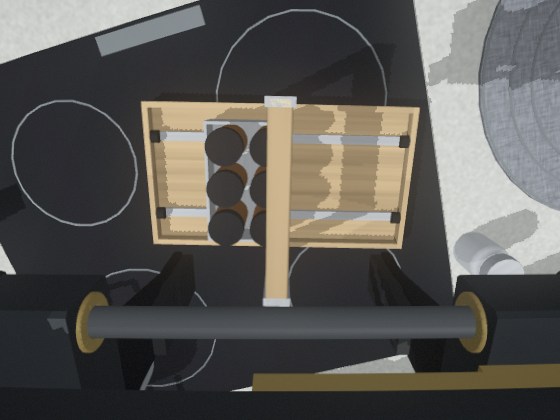

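The wrist view shows the bar nearly upright in the picture, from (281,101) to (277,303), and the basket's caps left of it around (225,188). Next I'll compute the bar's height and yaw, and the placemat's centre.

```bash
cat > c.py <<'E'
from h import *
np.set_printoptions(precision=4,suppress=True)
c,o=look('wrist')
o2=dict(tcp_pos=[.51,-.088,.3628],orientation=[0,.128,.9918,0])
print('bar',tri([ray(c,[279.2,204.6],o),ray(c,[136.7,239.9],o2)]))
print('caddy',tri([ray(c,[276.7,175.3],o),ray(c,[173.,202.],o2)]))
print('bask',tri([ray(c,[245.6,192],o),ray(c,[122.8,222.7],o2)]))
g=cv2.cvtColor(c['pixels'],cv2.COLOR_RGB2GRAY).astype(float)
# bar edges: strongest gradients near expected columns
L=[];Rr=[]
for r in range(115,292,4):
    G=cv2.GaussianBlur(g,(5,5),1)[r];d=np.abs(np.gradient(G))
    L.append((260+np.argmax(d[260:276]),r));Rr.append((283+np.argmax(d[283:299]),r))
for E in (L,Rr):
    v=cv2.fitLine(np.array(E,np.float32),cv2.DIST_HUBER,0,.01,.01).ravel()
    pts=[(v[2]+v[0]/v[1]*(r-v[3]),r) for r in (110,300)]
    w=[atz(c,p,.146,o) for p in pts];d=w[0]-w[1]
    if d[0]<0:d=-d
    print(pts,w,np.degrees(np.arctan2(d[1],d[0])))
a=[atz(c,p,.146,o) for p in [(281,103),(277,302)]];print(a,(a[0]+a[1])/2)
Rt=q2R(o['orientation']);print('tool y yaw',np.degrees(np.arctan2(-Rt[0,1],Rt[1,1])))
for n in ['top','side']:
    c,o=look(n)
    for t in ['placemat','pepper_pot']:
      for r in models.outline_of(c,t)[:1]:
        k=max(cv2.findContours(r['region'].astype(np.uint8),0,1)[0],key=cv2.contourArea)
        P=np.array([atz(c,p[0],.005)[:2] for p in k]);h=cv2.convexHull((1000*P).astype(np.float32))
        q=models.tip_of(c,t)
        print(n,t,round(r['conf'],2),cv2.minEnclosingCircle(h),cv2.fitEllipse(h)[:2],[atz(c,x['centre'],0) for x in q[:1]])
E
python3 c.py
```

```text
bar [ 0.5201 -0.2321  0.1386]
caddy [ 0.5219 -0.2367  0.0034]
bask [ 0.5122 -0.2642  0.0913]
[(np.float32(265.38138), 110), (np.float32(263.3241), 300)] [array([ 0.4434, -0.2226,  0.146 ]), array([ 0.6017, -0.2682,  0.146 ])] -16.06613610211546
[(np.float32(289.12048), 110), (np.float32(285.26865), 300)] [array([ 0.4479, -0.2051,  0.146 ]), array([ 0.6067, -0.2491,  0.146 ])] -15.49321614933695
[array([ 0.4414, -0.2097,  0.146 ]), array([ 0.6068, -0.2568,  0.146 ])] [ 0.5241 -0.2333  0.146 ]
tool y yaw -14.630619440851339
top placemat 0.55 ((503.30059814453125, 187.0812530517578), 181.03463745117188) ((503.1178283691406, 187.0950927734375), (359.4908142089844, 360.55194091796875)) [array([0.5004, 0.1986, 0.    ])]
top pepper_pot 0.86 ((692.9270629882812, -21.60846710205078), 35.15562057495117) ((692.3665161132812, -23.81122398376465), (50.82194137573242, 71.03005981445312)) [array([ 0.6807, -0.0179,  0.    ])]
side placemat 0.67 ((461.6764831542969, 186.01852416992188), 174.32249450683594) ((436.6431579589844, 188.48086547851562), (215.828857421875, 335.2420349121094)) [array([0.5128, 0.1996, 0.    ])]
side pepper_pot 0.81 ((686.5242919921875, 9.238492965698242), 53.36061096191406) ((687.3998413085938, 8.787906646728516), (50.343833923339844, 111.70426940917969)) [array([ 0.6825, -0.0176,  0.    ])]
```

carry_out --steps '[0,0,-0.006,0.037,-0.02,-0.12,1,0,0,-0.006,0.037,-0.02,-0.25,1,0,0,-0.006,0.037,-0.02,-0.38,1,0,0,-0.006,0.037,-0.02,-0.51,1,0,0,-0.006,0.037,-0.02,-0.62,1,0,0,-0.006,0.037,-0.02,-0.7,1,0,0,-0.006,0.037,-0.02,-0.76,1,0,0,-0.006,0.037,-0.02,-0.8,1]'

```text
time: 9.45
tcp_pos: [0.5232, -0.2339, 0.2184]
orientation: [0.0, 0.137, 0.991, -0.0]
contact_force: [-0.4, 0.7, -0.2]
width: 0.0868
grip_force: 0.0
```

```bash
python3 b.py w4.png caddy_bar basket_top caddy
```

```text
9.45 [ 0.5232 -0.2339  0.2184] [ 0.0001  0.1374  0.9905 -0.    ] cam [ 0.4421 -0.2106  0.3109] [ 0.2907 -0.0835 -0.9531]
caddy_bar call [278.8, 256.7] 0.59 [ 0.5221 -0.2348  0.131 ]
caddy_bar call [278.6, 190.2] 0.87 [ 0.4862 -0.2247  0.131 ]
basket_top call [229.5, 227.1] 0.88 [ 0.5142 -0.2676  0.081 ]
basket_top call [216.4, 205.2] 0.64 [ 0.4971 -0.2711  0.081 ]
caddy call [280.3, 197.7] 0.57 [ 0.5238 -0.2348  0.006 ]
caddy call [278.7, 189.5] 0.71 [ 0.5164 -0.2342  0.006 ]
```

View pics/w4.png

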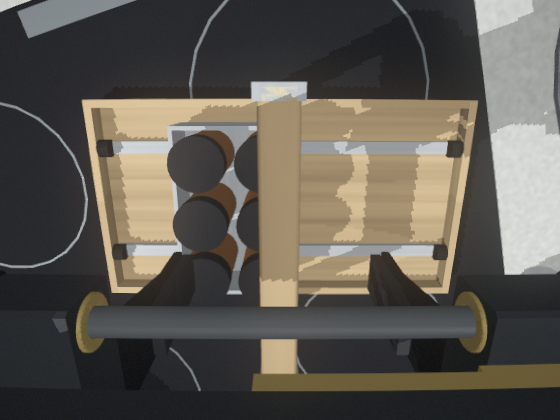

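The fingers sit square astride the bar (centred at column 280). The basket caps are at (197,163) and (200,224), left of the bar. Next I'll descend and grip.

carry_out --steps '[0,0,0,-0.002,-0.003,-0.08,1,0,0,0,-0.002,-0.003,-0.16,1,0,0,0,-0.002,-0.003,-0.22,1,0,0,0,-0.002,-0.003,-0.24,1,0,0,0,-0.002,-0.003,-0.24,0.7,0,0,0,-0.002,-0.003,-0.24,0.5,0,0,0,-0.002,-0.003,-0.24,0.35,0,0,0,-0.002,-0.003,-0.24,0.26]' --grip_force 60

```text
time: 10.8
tcp_pos: [0.5229, -0.2343, 0.1829]
orientation: [0.0, 0.137, 0.991, 0.0]
contact_force: [-0.0, 0.6, -0.5]
width: 0.0551
grip_force: 0.0
```

carry_out --steps '[0,0,0,0,0,0,0.24,0,0,0,0,0,0,0.2,0,0,0,0,0,0,0.1,0,0,0,0,0,0,0,0,0,0,0,0,0,0,0,0,0,0,0,0,0,0,0,0,0,0,0,0,0,0,0,0,0,0,0]'

```text
time: 11.8
tcp_pos: [0.5228, -0.2344, 0.1828]
orientation: [0.0, 0.137, 0.991, -0.0]
contact_force: [-0.4, -1.3, -0.4]
width: 0.0192
grip_force: 60.0
```

```bash
cat > m.py <<'E'
from h import *
import json,sys
np.set_printoptions(precision=4,suppress=True)
def rect(c):
    # tool plane z=.101 (cap tops); columns: tool y -> caddy y, rows: tool x ; 0.5 mm/px
    T=np.linalg.inv(np.array(c['T_tool_cam']))
    K=np.array([[c['fx'],0,c['cx']],[0,c['fy'],c['cy']],[0,0,1.]])
    ys=np.arange(-.14,.14,.0005);xs=np.arange(-.08,.08,.0005)
    Y,X=np.meshgrid(ys,xs);P=np.stack([X,Y,np.full_like(X,.101)],-1).reshape(-1,3)
    p,_=cv2.projectPoints(P,cv2.Rodrigues(T[:3,:3])[0],T[:3,3],K,np.array(c['distortion'],float))
    p=p.reshape(*X.shape,2).astype(np.float32)
    return cv2.remap(c['pixels'],p[...,0],p[...,1],cv2.INTER_LINEAR)
def meas(n=2):
    out=[]
    for i in range(n):
        c,o=look('wrist');r=models.tip_of(c,'basket_top')
        s=None
        if r:
            T=np.array(c['T_tool_cam']);K=np.array([[c['fx'],0,c['cx']],[0,c['fy'],c['cy']],[0,0,1.]])
            u=cv2.undistortPoints(np.array([[r[0]['centre']]],float),K,np.array(c['distortion'],float))[0,0]
            d=T[:3,:3]@np.array([u[0],u[1],1]);q=T[:3,3]+d*(.101-T[2,3])/d[2];s=q[1]
        Rm=q2R(o['orientation'])
        e=[o['time'],s,r[0]['conf'] if r else 0]
        g=cv2.cvtColor(rect(c),cv2.COLOR_RGB2GRAY);caps=[]
        nn,_,st,ce=cv2.connectedComponentsWithStats((g<75).astype(np.uint8))
        for k in range(1,nn):
            x,y=ce[k][1]*.0005-.08,ce[k][0]*.0005-.14
            if 150<st[k,4]<4500 and abs(x)<.06 and abs(y)<.13: caps.append((round(x*1e3),round(1e3*(st[k,0]*.0005-.14),1),round(1e3*((st[k,0]+st[k,2])*.0005-.14),1)))
        out.append(e);print('t %.3f tip %s conf %.2f'%(e[0],s,e[2]),'toolz',Rm[:,2],'F',np.round(o['contact_force'],1),'M',o['moment'],'w',round(float(o['width']),4),'\n  caps(x,ymin,ymax mm)',caps)
    return c,g
if __name__=='__main__':
    c,g=meas(int(sys.argv[1]))
    o=robot.get_obs();print(o['time'],o['tcp_pos'],o['orientation'],o['grip_force'])
    if len(sys.argv)>2: save(c,sys.argv[2]);cv2.imwrite('pics/r_'+sys.argv[2],g)
E
python3 m.py 2 w5.png; python3 - <<'E'
import cv2,numpy as np
a=cv2.imread('pics/w5.png');b=cv2.imread('pics/r_w5.png');cv2.imwrite('pics/s.png',np.vstack([a[:260],cv2.copyMakeBorder(b,0,0,0,max(0,560-b.shape[1]),cv2.BORDER_CONSTANT)[:, :560]]))
E
```

```text
t 11.800 tip -0.032693680097691614 conf 0.65 toolz [-0.     -0.0002 -1.    ] F [-0.4 -1.3 -0.4] M [-0.3548  0.0768 -0.0181] w 0.0192 
  caps(x,ymin,ymax mm) [(-15, np.float64(-112.5), np.float64(-102.0)), (-15, np.float64(102.0), np.float64(112.5)), (54, np.float64(-112.0), np.float64(-101.5)), (54, np.float64(102.5), np.float64(113.0))]
t 11.900 tip -0.033976597562895804 conf 0.81 toolz [-0.     -0.0002 -1.    ] F [-0.7 -2.5 -0.6] M [-0.3692  0.0365 -0.0173] w 0.0194 
  caps(x,ymin,ymax mm) [(-15, np.float64(-112.5), np.float64(-102.0)), (-15, np.float64(102.0), np.float64(112.5)), (54, np.float64(-112.0), np.float64(-101.5)), (54, np.float64(102.5), np.float64(113.0))]
12.0 [ 0.5228 -0.2344  0.1828] [-0.      0.1375  0.9905 -0.0001] 59.99942746013403
```

View pics/s.png

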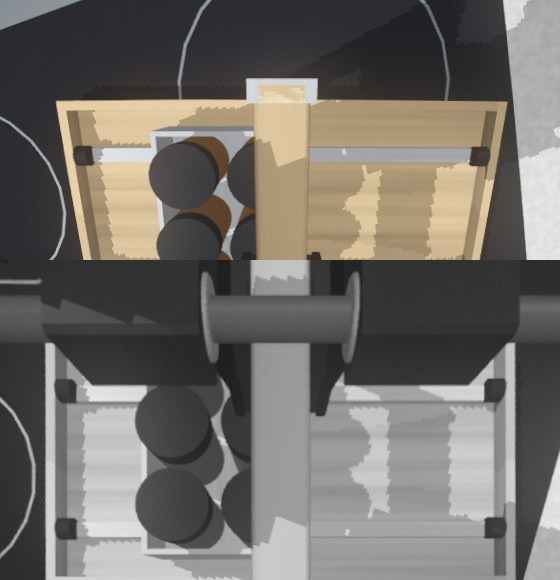

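The rectified view shows the cap row clearly, at rectified (172,245), and end stops symmetric about the bar, so the caddy is gripped at its centre. I'll write a precise measuring routine from the cap edges (basket) and the stops (tipping in the grip), and test it.

```bash
cat > m2.py <<'E'
from m import *
H=.0397
def analyse(img):
    g=cv2.cvtColor(img,cv2.COLOR_RGB2GRAY).astype(float)
    p=cv2.GaussianBlur(g,(3,3),.7)[230:252].mean(0)      # band through the nearest cap row
    d=p<68
    def edge(rng,step):
        for i in rng:
            if d[i] and d[i+step*2] and d[i+step*4]:
                j=i-step;f=(p[j]-68)/(p[j]-p[i]);return (j+step*f)*.0005-.14
    L=edge(range(85,250),1);Rr=edge(range(475,310,-1),-1)
    n,_,st,ce=cv2.connectedComponentsWithStats((g<75).astype(np.uint8))
    S={}
    for k in range(1,n):
        y=ce[k][0]*.0005-.14;x=ce[k][1]*.0005-.08
        if 150<st[k,4]<1000 and .095<abs(y)<.12 and abs(x)<.07: S[(x>.02,y>0)]=y
    sh=[(S[a,False]+S[a,True])/2 for a in (False,True) if (a,False) in S and (a,True) in S]
    return L,Rr,sh
def go(n,fn=None):
    c0=None
    for i in range(n):
        c,o=look('wrist');img=rect(c);L,Rr,sh=analyse(img)
        Rm=q2R(o['orientation']);r=models.tip_of(c,'basket_top') if i==n-1 else None
        b=[x for x in (L+H if L is not None else None,Rr-H if Rr is not None else None) if x is not None]
        # tool tilt about caddy x (right-hand positive) : tool y axis elevation
        th=Rm[2,1];print('t %.3f'%o['time'],'L+H,R-H',np.array(b),'stops shift mm',np.round(1e3*np.array(sh),2),'toolTilt %.5f roll %.5f'%(th,Rm[2,0]),'tcp',o['tcp_pos'],'F',np.round(o['contact_force'],1),'M',np.round(o['moment'],3))
    if fn: save(c,fn)
if __name__=='__main__': go(int(sys.argv[1]),*sys.argv[2:3])
E
python3 m2.py 2
```

```text
t 12.000 L+H,R-H [-0.0124] stops shift mm [-0.1   0.14] toolTilt -0.00022 roll -0.00003 tcp [ 0.5228 -0.2344  0.1828] F [-1.  -1.8 -0.4] M [-0.413  0.07  -0.026]
t 12.050 L+H,R-H [-0.0128] stops shift mm [-0.1   0.13] toolTilt -0.00020 roll 0.00002 tcp [ 0.5228 -0.2344  0.1827] F [-0.2 -2.1 -0.9] M [-0.446  0.086  0.011]
```

```bash
python3 -c "
import cv2
g=cv2.imread('pics/r_w5.png',0).astype(float);p=g[230:252].mean(0)
print(p[85:330:4].round().astype(int)); print(p[310:500:6].round().astype(int))"
```

```text
[191 200 200 200 201 201 201 201 201 201 201 201 201  96  82  80  79  77
  76  74  72  71  69  67  66  65  63  62  62  62  60  67 117 141 111  60
  60  60  61  61  62  62 127 151 152 154 155 155 155 156 156 156 156 156
 157 154 138 151 151 151 150 151]
[141 151 151 151 151 150 151 150 150 150 182 187 192 171 150 150 150 150
 150 150 150 150 150 155 193 193 192 192 192 192 191 142]
```

```bash
sed -i 's/<68/<105/;s/-68)/-105)/;s/^H=.*/H=.0402/' m2.py; python3 m2.py 1
```

```text
t 12.150 L+H,R-H [-0.0314] stops shift mm [-0.11  0.13] toolTilt -0.00022 roll -0.00003 tcp [ 0.5228 -0.2344  0.1827] F [-0.7 -1.9 -1. ] M [-0.497  0.085 -0.02 ]
```

carry_out --steps '[0,0,0,0,0,0,0,0,0,0,0,0,0,0,0,0,0,0,0,0,0,0,0,0,0,0,0,0,-0.0031,0.0009,0,0,0,0.03,0,-0.0031,0.0009,0,0,0,0.07,0,-0.0031,0.0009,0,0,0,0.11,0,-0.0031,0.0009,0,0,0,0.15,0]'

```text
time: 13.25
tcp_pos: [0.5229, -0.2341, 0.2057]
orientation: [-0.001, 0.137, 0.991, -0.005]
contact_force: [0.7, 0.6, -7.0]
width: 0.0195
grip_force: 60.0
```

```bash
python3 m2.py 4 w6.png
```

```text
t 13.250 L+H,R-H [-0.0252] stops shift mm [-0.03  0.17] toolTilt -0.00995 roll 0.00010 tcp [ 0.5229 -0.2341  0.2057] F [ 0.7  0.6 -7. ] M [ 0.068 -0.028 -0.022]
t 13.300 L+H,R-H [-0.0237] stops shift mm [-0.04  0.14] toolTilt -0.00992 roll -0.00095 tcp [ 0.5232 -0.2344  0.2065] F [ 0.9 -0.8 -6.3] M [-0.031 -0.16  -0.002]
t 13.350 L+H,R-H [-0.0224] stops shift mm [-0.03  0.16] toolTilt -0.00994 roll -0.00116 tcp [ 0.5232 -0.2344  0.2061] F [ 0.3  0.2 -6.9] M [ 0.052 -0.005 -0.011]
t 13.400 L+H,R-H [-0.0209 -0.0228] stops shift mm [-0.02  0.18] toolTilt -0.00997 roll -0.00063 tcp [ 0.523  -0.2344  0.2056] F [-0.1 -0.4 -6.5] M [ 0.075 -0.051  0.006]
```

carry_out --steps '[0.0032,-0.0009,0,0,0,0.03,0,0.0032,-0.0009,0,0,0,0.1,0,0.0032,-0.0009,0,0,0,0.2,0,0.0032,-0.0009,0,0,0,0.32,0,0.0032,-0.0009,0,0,0,0.44,0,0.0032,-0.0009,0,0,0,0.55,0,0.0032,-0.0009,0,0,0,0.62,0,0.0032,-0.0009,0,0,0,0.65,0]'

```text
time: 14.5
tcp_pos: [0.523, -0.2343, 0.3034]
orientation: [0.0, 0.137, 0.991, 0.0]
contact_force: [0.5, 0.0, -7.3]
width: 0.0193
grip_force: 60.0
```

```bash
sed -i 's/^H=.*/H=.0393/' m2.py; python3 m2.py 3
```

```text
t 14.500 L+H,R-H [-0.0003 -0.0005] stops shift mm [-0.12  0.05] toolTilt 0.00044 roll -0.00055 tcp [ 0.523  -0.2343  0.3034] F [ 0.5  0.  -7.3] M [ 0.043  0.036 -0.026]
t 14.550 L+H,R-H [-0.0003 -0.0004] stops shift mm [-0.15  0.08] toolTilt 0.00036 roll -0.00046 tcp [ 0.523  -0.2344  0.3035] F [-0.1  0.  -6.8] M [-0.018 -0.094  0.04 ]
t 14.600 L+H,R-H [-0.0003 -0.0004] stops shift mm [-0.13  0.08] toolTilt 0.00037 roll -0.00010 tcp [ 0.5229 -0.2343  0.3029] F [ 0.8 -0.5 -6.8] M [-0.014  0.02  -0.011]
```

The basket has come to rest at the middle (−0.4 mm) and tipping in the grip is negligible. I'll carry in two 4 s stop-to-stop halves, with tilt feed-forward for the acceleration.

carry_out --steps '[-0.0016,0.00046,0,0,0.0028,0,0,-0.0016,0.00046,0,-0.0005,0.011,0,0,-0.0016,0.00046,0,-0.001,0.0248,0,0,-0.0016,0.00046,0,-0.002,0.0442,0,0,-0.0016,0.00046,0,-0.003,0.069,0,0,-0.0016,0.00046,0,-0.0045,0.0994,0,0,-0.0016,0.00046,0,-0.006,0.1353,0,0,-0.0016,0.00046,0,-0.008,0.1767,0,0]'

```text
time: 15.7
tcp_pos: [0.5216, -0.2074, 0.3027]
orientation: [-0.0, 0.137, 0.991, -0.002]
contact_force: [0.3, -0.6, -6.5]
width: 0.0197
grip_force: 60.0
```

carry_out --steps '[0,0,0,-0.002,0.0469,0,0,0,0,0,-0.0045,0.0994,0,0,0,0,0,-0.007,0.1573,0,0,0,0,0,-0.01,0.2208,0,0,0,0,0,-0.013,0.2898,0,0,0,0,0,-0.0164,0.3644,0,0,0,0,0,-0.02,0.4444,0,0,0,0,0,-0.024,0.53,0,0]'

```text
time: 16.7
tcp_pos: [0.518, -0.1274, 0.3028]
orientation: [-0.0, 0.137, 0.991, -0.002]
contact_force: [-0.2, 0.1, -6.3]
width: 0.0195
grip_force: 60.0
```

carry_out --steps '[0.00314,-0.00089,0,-0.0039,0.0856,0,0,0.00314,-0.00089,0,-0.0075,0.1656,0,0,0.00314,-0.00089,0,-0.0108,0.2402,0,0,0.00314,-0.00089,0,-0.0139,0.3092,0,0,0.00314,-0.00089,0,-0.0168,0.3727,0,0,0.00314,-0.00089,0,-0.0194,0.4306,0,0,0.00314,-0.00089,0,-0.0217,0.4831,0,0,0.00314,-0.00089,0,-0.024,0.53,0,0]'

```text
time: 17.7
tcp_pos: [0.5144, -0.0483, 0.3028]
orientation: [0.0, 0.137, 0.991, 0.003]
contact_force: [-0.6, 0.2, -7.7]
width: 0.0196
grip_force: 60.0
```

carry_out --steps '[0,0,0,-0.0019,0.0414,0,0,0,0,0,-0.0035,0.0773,0,0,0,0,0,-0.0048,0.1076,0,0,0,0,0,-0.006,0.1325,0,0,0,0,0,-0.0068,0.1518,0,0,0,0,0,-0.0075,0.1656,0,0,0,0,0,-0.0078,0.1739,0,0,-0.0016,0.00046,0,-0.008,0.1767,0,0]'

```text
time: 18.7
tcp_pos: [0.5132, -0.0224, 0.3028]
orientation: [-0.0, 0.138, 0.99, -0.0]
contact_force: [-0.6, 0.2, -7.3]
width: 0.0193
grip_force: 60.0
```

```bash
python3 m2.py 3 w7.png
```

```text
t 18.700 L+H,R-H [-0.0004 -0.0005] stops shift mm [-0.16  0.05] toolTilt -0.00016 roll 0.00009 tcp [ 0.5132 -0.0224  0.3028] F [-0.6  0.2 -7.3] M [-0.072  0.038 -0.026]
t 18.750 L+H,R-H [-0.0005 -0.0006] stops shift mm [-0.14  0.08] toolTilt -0.00053 roll 0.00011 tcp [ 0.5132 -0.0222  0.3027] F [ 0.2 -0.3 -8. ] M [-0.002  0.032  0.046]
t 18.800 L+H,R-H [-0.0005 -0.0005] stops shift mm [-0.15  0.06] toolTilt -0.00019 roll 0.00013 tcp [ 0.5133 -0.0222  0.3027] F [ 0.4 -0.3 -6.3] M [-0.008  0.001 -0.001]
```

carry_out --steps '[-0.0016,0.00046,0,0,0.0028,0,0,-0.0016,0.00046,0,-0.0005,0.011,0,0,-0.0016,0.00046,0,-0.001,0.0248,0,0,-0.0016,0.00046,0,-0.002,0.0442,0,0,-0.0016,0.00046,0,-0.003,0.069,0,0,-0.0016,0.00046,0,-0.0045,0.0994,0,0,-0.0016,0.00046,0,-0.006,0.1353,0,0,-0.0016,0.00046,0,-0.008,0.1767,0,0]'

```text
time: 19.9
tcp_pos: [0.512, 0.0047, 0.3027]
orientation: [-0.0, 0.137, 0.991, -0.003]
contact_force: [0.1, -0.6, -7.0]
width: 0.0198
grip_force: 60.0
```

carry_out --steps '[0,0,0,-0.002,0.0469,0,0,0,0,0,-0.0045,0.0994,0,0,0,0,0,-0.007,0.1573,0,0,0,0,0,-0.01,0.2208,0,0,0,0,0,-0.013,0.2898,0,0,0,0,0,-0.0164,0.3644,0,0,0,0,0,-0.02,0.4444,0,0,0,0,0,-0.024,0.53,0,0]'

```text
time: 20.9
tcp_pos: [0.5084, 0.0846, 0.3027]
orientation: [-0.0, 0.137, 0.991, -0.003]
contact_force: [-0.0, 0.7, -6.6]
width: 0.0194
grip_force: 60.0
```

carry_out --steps '[0.00314,-0.00089,0,-0.0039,0.0856,0,0,0.00314,-0.00089,0,-0.0075,0.1656,0,0,0.00314,-0.00089,0,-0.0108,0.2402,0,0,0.00314,-0.00089,0,-0.0139,0.3092,0,0,0.00314,-0.00089,0,-0.0168,0.3727,0,0,0.00314,-0.00089,0,-0.0194,0.4306,0,0,0.00314,-0.00089,0,-0.0217,0.4831,0,0,0.00314,-0.00089,0,-0.024,0.53,0,0]'

```text
time: 21.9
tcp_pos: [0.5049, 0.1636, 0.3027]
orientation: [0.0, 0.137, 0.991, 0.003]
contact_force: [0.1, -0.2, -6.8]
width: 0.0195
grip_force: 60.0
```

carry_out --steps '[0,0,0,-0.0019,0.0414,0,0,0,0,0,-0.0035,0.0773,0,0,0,0,0,-0.0048,0.1076,0,0,0,0,0,-0.006,0.1325,0,0,0,0,0,-0.0068,0.1518,0,0,0,0,0,-0.0075,0.1656,0,0,0,0,0,-0.0078,0.1739,0,0,-0.0016,0.00046,0,-0.008,0.1767,0,0]'

```text
time: 22.9
tcp_pos: [0.5037, 0.1896, 0.3028]
orientation: [-0.0, 0.137, 0.991, -0.0]
contact_force: [-0.0, 0.1, -7.0]
width: 0.0194
grip_force: 60.0
```

```bash
python3 m2.py 2 w8.png; python3 - <<'E'
from h import *
c,o=look('top');save(c,'top8.png')
for t in ('placemat','caddy','caddy_bar'):
    for m in (models.tip_of,models.outline_of):
        for r in m(c,t)[:1]:
            print(t,m.__name__,r['centre'],round(r['conf'],2),atz(c,r['centre'],dict(placemat=0.003,caddy=.127,caddy_bar=.252)[t]))
            if 'region' in r and t=='placemat':
                k=max(cv2.findContours(r['region'].astype(np.uint8),0,1)[0],key=cv2.contourArea)
                P=np.array([atz(c,p[0],.005)[:2] for p in k]);h=cv2.convexHull((1000*P).astype(np.float32));print(cv2.minEnclosingCircle(h),cv2.fitEllipse(h))
E
```

```text
t 22.900 L+H,R-H [0.0007 0.0008] stops shift mm [-0.18  0.01] toolTilt -0.00034 roll 0.00010 tcp [0.5037 0.1896 0.3028] F [-0.   0.1 -7. ] M [-0.045  0.004  0.031]
t 22.950 L+H,R-H [0.0007 0.0008] stops shift mm [-0.14  0.04] toolTilt -0.00073 roll 0.00019 tcp [0.5036 0.1898 0.3027] F [-0.2 -0.1 -6.3] M [ 0.048 -0.013 -0.052]
placemat call [281.2, 263.9] 0.85 [0.45750262 0.04458335 0.003     ]
((626.818359375, 113.1427230834961), 103.2184066772461) ((626.2647094726562, 113.51502990722656), (71.16292572021484, 200.83975219726562), 149.64031982421875)
caddy call [264.0, 245.5] 0.95 [0.48731205 0.08497442 0.127     ]
caddy_bar call [262.0, 246.0] 0.76 [0.46760341 0.08623325 0.252     ]
```

View pics/top8.png

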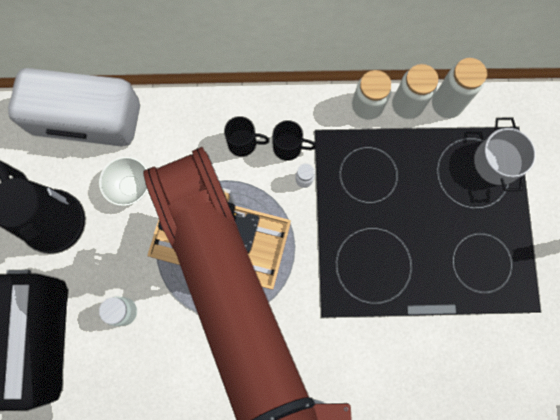

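The caddy hangs over the placemat. In the first top picture the placemat spans columns 156–295 and rows 181–317. I'll start the five-second hold while re-checking that centre.

carry_out --steps '[0,0,0,0,0,0,0,0,0,0,0,0,0,0,0,0,0,0,0,0,0,0,0,0,0,0,0,0,0,0,0,0,0,0,0,0,0,0,0,0,0,0,0,0,0,0,0,0,0,0,0,0,0,0,0,0]'

```text
time: 24.4
tcp_pos: [0.5036, 0.1898, 0.3028]
orientation: [-0.0, 0.137, 0.991, -0.0]
contact_force: [-0.7, 0.2, -6.8]
width: 0.0196
grip_force: 60.0
```

```bash
python3 m2.py 1; python3 - <<'E'
from h import *
np.set_printoptions(precision=4,suppress=True)
c,_=look('top');s,_=look('side')
print('bar0 true .523 -.2344:',atz(c,[399.2,226.2],.131),atz(s,[283.1,290.7],.131))
print(atz(c,[225.5,249],.005))
def fit(c,img,box):
    # grey mat vs light counter: dark low-saturation blob
    h=cv2.cvtColor(img,cv2.COLOR_BGR2GRAY);h=cv2.medianBlur(h,5)
    m=np.zeros_like(h);x0,y0,x1,y1=box;m[y0:y1,x0:x1]=((h[y0:y1,x0:x1]<145)*255)
    m=cv2.morphologyEx(m,cv2.MORPH_OPEN,np.ones((7,7)))
    k=max(cv2.findContours(m,0,1)[0],key=cv2.contourArea)
    P=np.array([atz(c,p[0],.005)[:2]*1000 for p in k],np.float32);return cv2.fitEllipseDirect(cv2.convexHull(P))
print(fit(c,cv2.imread('pics/top0.png'),(140,170,310,330)))
print(fit(s,cv2.imread('pics/side0.png'),(195,150,340,245)))
E
```

```text
t 24.400 L+H,R-H [0.0008 0.001 ] stops shift mm [-0.17  0.02] toolTilt -0.00016 roll 0.00017 tcp [0.5036 0.1898 0.3028] F [-0.7  0.2 -6.8] M [ 0.023  0.019 -0.039]
bar0 true .523 -.2344: [ 0.5263 -0.2352  0.131 ] [ 0.5156 -0.2348  0.131 ]
[0.4984 0.187  0.005 ]
((503.0456848144531, 188.83375549316406), (357.12158203125, 359.07763671875), 24.83662223815918)
((501.7193298339844, 186.27468872070312), (357.54449462890625, 360.5991516113281), 177.6162109375)
```

carry_out --steps '[0,0,0,0,0,0,0,0,0,0,0,0,0,0,0,0,0,0,0,0,0,0,0,0,0,0,0,0,0,0,0,0,0,0,0,0,0,0,0,0,0,0,0,0,0,0,0,0,0,0,0,0,0,0,0,0]'

```text
time: 25.6
tcp_pos: [0.5036, 0.1897, 0.3027]
orientation: [-0.0, 0.137, 0.991, -0.0]
contact_force: [-0.7, -0.6, -6.9]
width: 0.0196
grip_force: 60.0
```

carry_out --steps '[0,0,0,0,0,0,0,0,0,0,0,0,0,0,0,0,0,0,0,0,0,0,0,0,0,0,0,0,0,0,0,0,0,0,0,0,0,0,0,0,0,0,0,0,0,0,0,0,0,0,0,0,0,0,0,0]'

```text
time: 26.6
tcp_pos: [0.5036, 0.1897, 0.3028]
orientation: [-0.0, 0.137, 0.991, -0.0]
contact_force: [0.1, -0.1, -6.6]
width: 0.0199
grip_force: 60.0
```

```bash
python3 m2.py 1
```

```text
t 26.600 L+H,R-H [0.0008 0.001 ] stops shift mm [-0.17  0.01] toolTilt -0.00017 roll 0.00019 tcp [0.5036 0.1897 0.3028] F [ 0.1 -0.1 -6.6] M [ 0.013 -0.011 -0.023]
```

carry_out --steps '[0,0,0,0,0,0,0,0,0,0,0,0,0,0,0,0,0,0,0,0,0,0,0,0,0,0,0,0,0,0,0,0,0,0,0,0,0,0,0,0,0,0,0,0,0,0,0,0,0,0,0,0,0,0,0,0]'

```text
time: 27.7
tcp_pos: [0.5036, 0.1897, 0.3027]
orientation: [-0.0, 0.137, 0.991, -0.0]
contact_force: [0.3, -0.2, -6.8]
width: 0.0191
grip_force: 60.0
```

carry_out --steps '[0,0,0,0,0,0,0,0,0,0,0,0,0,0,0,0,0,0,0,0,0,0,0,0,0,0,0,0,0,0,0,0,0,0,0,0,0,0,0,0,0,0,0,0,0,0,0,0,0,0,0,0,0,0,0,0]'

```text
time: 28.7
tcp_pos: [0.5037, 0.1897, 0.3028]
orientation: [-0.0, 0.137, 0.991, -0.0]
contact_force: [0.6, -0.1, -6.7]
width: 0.0198
grip_force: 60.0
```

carry_out --steps '[0,0,0,0,0,0,0,0,0,0,0,0,0,0,0,0,0,0,0,0,0,0,0,0,0,0,0,0,0,0,0,0,0,0,0,0,0,0,0,0,0,0,0,0,0,0,0,0,0,0,0,0,0,0,0,0]'

```text
time: 29.7
tcp_pos: [0.5036, 0.1897, 0.3027]
orientation: [-0.0, 0.137, 0.991, -0.0]
contact_force: [-1.0, 0.4, -6.7]
width: 0.0196
grip_force: 60.0
```

```bash
python3 m2.py 1
```

```text
t 29.700 L+H,R-H [0.0008 0.001 ] stops shift mm [-0.17  0.02] toolTilt -0.00016 roll 0.00020 tcp [0.5036 0.1897 0.3027] F [-1.   0.4 -6.7] M [-0.026 -0.014 -0.001]
```

carry_out --steps '[0,0,0,-0.001,-0.001,-0.03,0,0,0,0,-0.002,-0.002,-0.1,0,0,0,0,-0.004,-0.004,-0.21,0,0,0,0,-0.006,-0.007,-0.34,0,0,0,0,-0.008,-0.01,-0.47,0,0,0,0,-0.01,-0.012,-0.59,0,0,0,0,-0.01,-0.013,-0.66,0,0,0,0,-0.01,-0.013,-0.69,0]'

```text
time: 30.8
tcp_pos: [0.502, 0.1877, 0.1985]
orientation: [-0.0, 0.137, 0.991, -0.0]
contact_force: [0.3, 0.3, -6.6]
width: 0.0195
grip_force: 60.0
```

```bash
python3 m2.py 1
```

```text
t 30.800 L+H,R-H [0.0013 0.0014] stops shift mm [-0.21  0.04] toolTilt -0.00082 roll 0.00063 tcp [0.502  0.1877 0.1985] F [ 0.3  0.3 -6.6] M [-0.015  0.006  0.042]
```

carry_out --steps '[0,0,0,0,0,-0.02,0,0,0,0,0,0,-0.04,0,0,0,0,0,0,-0.055,0,0,0,0,0,0,-0.068,0,0,0,0,0,0,-0.079,0,0,0,0,0,0,-0.088,0,0,0,0,0,0,-0.096,0,0,0,0,0,0,-0.103,0]'

```text
time: 31.9
tcp_pos: [0.5022, 0.1878, 0.1837]
orientation: [-0.0, 0.137, 0.991, -0.0]
contact_force: [-0.0, 0.1, -6.2]
width: 0.0196
grip_force: 60.0
```

carry_out --steps '[0,0,0,0,0,-0.002,0,0,0,0,0,0,-0.004,0,0,0,0,0,0,-0.006,0,0,0,0,0,0,-0.008,0,0,0,0,0,0,-0.01,0,0,0,0,0,0,-0.012,0,0,0,0,0,0,-0.012,0,0,0,0,0,0,-0.012,0]'

```text
time: 32.9
tcp_pos: [0.5022, 0.1878, 0.182]
orientation: [-0.0, 0.137, 0.991, -0.0]
contact_force: [-0.2, -0.4, -7.0]
width: 0.0197
grip_force: 60.0
```

```bash
python3 m2.py 2
```

```text
t 32.900 L+H,R-H [0.0018 0.0019] stops shift mm [-0.2   0.05] toolTilt -0.00012 roll 0.00017 tcp [0.5022 0.1878 0.182 ] F [-0.2 -0.4 -7. ] M [0.007 0.011 0.009]
t 32.950 L+H,R-H [0.0018 0.0019] stops shift mm [-0.2   0.05] toolTilt -0.00019 roll 0.00015 tcp [0.5022 0.1878 0.182 ] F [ 0.5  0.7 -6.6] M [ 0.051  0.025 -0.045]
```

carry_out --steps '[0,0,0,0,0,-0.0015,0,0,0,0,0,0,-0.003,0,0,0,0,0,0,-0.0045,0,0,0,0,0,0,-0.006,0,0,0,0,0,0,-0.0075,0,0,0,0,0,0,-0.009,0,0,0,0,0,0,-0.01,0,0,0,0,0,0,-0.01,0]'

```text
time: 34.05
tcp_pos: [0.5022, 0.1878, 0.1817]
orientation: [-0.0, 0.137, 0.991, 0.0]
contact_force: [-7.0, -2.7, 11.4]
width: 0.0194
grip_force: 60.0
```

```bash
python3 m2.py 2
```

```text
t 34.050 L+H,R-H [0.0018 0.0019] stops shift mm [-0.26 -0.02] toolTilt 0.00050 roll 0.00047 tcp [0.5022 0.1878 0.1817] F [-7.  -2.7 11.4] M [-0.667  1.724 -0.013]
t 34.100 L+H,R-H [0.0018 0.0019] stops shift mm [-0.26 -0.02] toolTilt 0.00052 roll 0.00047 tcp [0.5022 0.1878 0.1817] F [-8.  -3.5 11.2] M [-0.711  1.684  0.053]
```

carry_out --steps '[0,0,0,0,0,0.002,0,0,0,0,0,0,0.004,0,0,0,0,0,0,0.006,0,0,0,0,0,0,0.006,0,0,0,0,0,0,0.006,0,0,0,0,0,0,0.006,0,0,0,0,0,0,0.006,0,0,0,0,0,0,0.006,0]' --grip_force 30

```text
time: 35.2
tcp_pos: [0.5022, 0.1878, 0.1817]
orientation: [-0.0, 0.137, 0.991, 0.0]
contact_force: [-4.6, -2.4, 4.4]
width: 0.0196
grip_force: 30.0
```

```bash
python3 m2.py 1
```

```text
t 35.200 L+H,R-H [0.0018 0.0019] stops shift mm [-0.17  0.08] toolTilt 0.00001 roll 0.00028 tcp [0.5022 0.1878 0.1817] F [-4.6 -2.4  4.4] M [-0.433  1.038  0.027]
```

Resting on the mat with the basket still. Now I'll ease off, open, and rise.

carry_out --steps '[0,0,0,0,0,0.003,0,0,0,0,0,0,0.003,0,0,0,0,0,0,0.003,0,0,0,0,0,0,0.003,0.25,0,0,0,0,0,0.003,0.3,0,0,0,0,0,0.003,0.4,0,0,0,0,0,0.003,0.55,0,0,0,0,0,0.003,0.7]' --grip_force 8

```text
time: 36.3
tcp_pos: [0.5022, 0.1878, 0.1819]
orientation: [-0.0, 0.137, 0.991, -0.0]
contact_force: [-0.1, -0.3, 0.3]
width: 0.0472
grip_force: 0.0
```

carry_out --steps '[0,0,0,0,0,0,0.8,0,0,0,0,0,0,0.9,0,0,0,0,0,0.05,0.9,0,0,0,0,0,0.15,0.9,0,0,0,0,0,0.3,0.9,0,0,0,0,0,0.5,0.9,0,0,0,0,0,0.7,0.9,0,0,0,0,0,0.85,0.9]'

```text
time: 37.3
tcp_pos: [0.5025, 0.1877, 0.312]
orientation: [0.001, 0.138, 0.99, 0.001]
contact_force: [0.9, 0.5, -0.2]
width: 0.0785
grip_force: 0.0
```

```bash
python3 b.py w9.png caddy_bar basket_top caddy; python3 -c "
from h import *
c,o=look('side');save(c,'side9.png');print(o['width'],o['contact_force'],[ (x['centre'],x['conf']) for x in models.tip_of(c,'caddy')])
a=cv2.imread('pics/w9.png');b=cv2.imread('pics/side9.png');cv2.imwrite('pics/f.png',cv2.resize(np.hstack([a,b]),(800,300)))"
```

```text
37.3 [0.5025 0.1877 0.312 ] [0.0007 0.1375 0.9905 0.0007] cam [0.4212 0.2108 0.4044] [ 0.2922 -0.0824 -0.9528]
caddy_bar call [279.1, 208.3] 0.86 [0.503  0.1861 0.131 ]
basket_top call [280.0, 191.7] 0.9 [0.5028 0.1868 0.081 ]
basket_top call [293.1, 181.8] 0.94 [0.4971 0.2009 0.081 ]
caddy call [278.9, 175.6] 0.92 [0.5035 0.1852 0.006 ]
caddy call [281.1, 173.4] 0.85 [0.5018 0.1882 0.006 ]
0.07866750642737087 [ 1.2623827   0.1779204  -0.25883922] [([268.4, 196.1], 0.79)]
```

View pics/f.png

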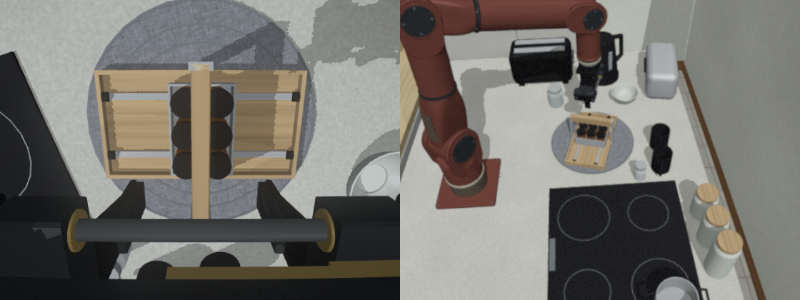

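The caddy stands centred on the placemat, with the basket caps symmetric about the bar (column ~201 of the left half) and the gripper clear above. Handing in.

```bash
python3 -c "
from rig import ticket
print(ticket.finish_job())"
```

```text
the job is handed in; nothing more can be done
None
```

The job is handed in at about 37 s: the caddy stands at the middle of the placemat to within about 3 mm by camera, with the basket at rest about 2 mm from its middle. It held steady within about 1 mm for over 6 s above the placemat, never went near an end stop, and nothing else on the counter was moved.

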